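# Stow the torch extension tube in its spring clips

## Task

Put the long slim brass torch tube away: lay it across the two spring clips on the little wooden board and press it straight down until it has snapped fully home in both clips, about centred, then let go. Leave the short tube and the thick tube where they lie.

Things in the scene. Friction and masses are not known exactly. Their poses are not given: they have to be found in the camera images.
- tube_center (a point): Long slim brass tube to stow: barrel 22 mm in diameter, 230 mm long over all, a hexagon nut (28 mm across flats, 20 mm long) at each end; 0.16 kg. Lies on the table on its nuts. The point is the middle of its axis, 14 mm above the table; x runs along the tube. It may be stowed either way round.
- seat (a point): Middle of the seated tube's axis, 50 mm above the table; x along it, z up. Two upright steel C-clips, open above, at x = +-62 mm, 16 mm wide, on posts on a fixed board (190x70x10 mm); fingers fit between them down to the board. Sprung jaws 18 mm apart 7 mm above this point, flaring to 46 mm at their tips 20 mm above. The tube rests 11-13 mm high until some 10 N straight down snaps it in.
- short_center (a point): Bystander: a short brass tube, 22 mm in diameter like the long one but only 110 mm long, with the same nuts. The point is its middle, on its axis, 14 mm above the table; x along it. It would not reach both clips.
- thick_center (a point): Bystander: a thick brass tube, 36 mm in diameter, 230 mm long, nuts 44 mm across flats. The point is its middle, on its axis, 22 mm above the table; x along it. Too thick for the clips.
Mind the look-alikes: they are no part of the job. What is shaped like the part that bears tube_center but purple is not meant. Of the things that look like the part that bears seat, the larger one is meant.

How it is judged:
By the outcome, as a careful person would: the job done as asked, in the order asked, and still so for the second after the job is handed in, with the robot touching nothing.
It also fails if it takes over 35 s, if anything falls off the work surface, if the arm or the gripper's body presses on something with over 40 N, if the wrist force passes 120 N, or if a joint passes its speed limit or range.

## Robot

A 6-joint arm with a two-finger parallel gripper is mounted at the origin on the work surface. World frame = base frame: x ahead of the robot, y to its left, z up, the work surface at z = 0. Lengths are in m, angles in rad, forces in N, time in s.
With the tool pointing down it reaches from about 0.325 to 1 m from the base axis. Payload 5.1 kg.
Tool frame: the origin (TCP) lies midway between the tips of the shut fingers; the grasp point (between the pads) lies env.grip_point_offset behind it (env.grip_point_offset is the distance from the TCP to the grasp point, in m); x points along the fingers, y is the direction in which the jaws open and shut, and the axes are right-handed (so a half turn about x gives the same grasp; the last joint's range is limited). The gripper opens to 85 mm and grips with 20 to 120 N. Pads are 22 mm wide; open, the fingers measure 114 mm over their backs; the gripper's body (76 mm by 85 mm) begins 54 mm behind the grasp point. The pads swing forward as they close: fully open they stand 13 mm farther back than shut.
Start: joints at [1.19, 0.124, 1.65, -0, 1.367, -0.083], TCP at [0.191, 0.621, 0.231] pointing down, gripper open.
Joint ranges: [-2.61, 2.61], [-1.02, 2.33], [0.03, 2.71], [-1.35, 4.49], [0.32, 2.68], [-2.91, 2.91]. Speed limits (rad/s): [2.57, 2.57, 3.14, 3.14, 3.14, 3.14].

## Interface

Orientations are given as a rotation vector (axis times angle).
In Python, from plant import env gives the robot as it stands.
- The arm moves only by the shell command python3 -m handwheel 'ROWS'. ROWS is JSON, a list that holds one entry, the list of rows, each a list of 7 numbers: the turn, a rotation vector about the tool's x, y, z scaled (see below), then the shift along the tool's x, y, z scaled (see below), then the opening, from 0 (shut) to 1 (fully open). In form: [[[ax, ay, az, tx, ty, tz, claw], ...]]. A call has 1 to 8 rows; each row is the pose to reach, as a shift and turn from the pose measured when the call began, along the tool's axes at that moment; what a row does not reach only later rows make up. The controller multiplies each number of a shift by 80 mm and each number of a turn by 90 degrees. A row lasts 1/8 s, in which the tool goes at most 62.5 mm and 10.7 degrees, less where a joint would pass 70% of its speed; a pose out of reach is approached as far as the arm can. A call with a number of a shift or a turn outside -1 to 1 is refused whole. A call with a gripper value outside its range is refused whole. The fingers move at their own pace and stop on an object; the grip force is fixed at half the most. Time passes only in rows, so rows that repeat a pose let the fingers close. It gives the time, the measured TCP pose, the force and the opening at its end, in the units of the state.
- env.get_obs(): the state, without advancing time (a new reading comes with each control period).
- env.camera(name): name is "scene" or "side" or "wrist"; returns a dict with "image" (480x640x3 uint8, red, green, blue), "camera_matrix" (3x3 intrinsics, pixels), "world_from_camera" (4x4, takes a point from camera to world coordinates). Camera axes: x right, y down, z forward; pixel columns grow to the right and rows downward; lengths in m; the calibration is good to about 2 mm. A picture is of the moment at which its call begins. There is no depth.
- env.close_job(): hands the job in, once; it reports no verdict.
The state is a dict: "time_s": time; "qpos": joint angles; "dq": joint speeds; "joint_efforts": joint torques, N m; "tool_pos": TCP position; "orientation": TCP orientation; "wrist_force": force on the tool from outside, world axes, zero at the start; "moment": the same for the moment, N m; "width": finger opening in m.
Only numpy, scipy, OpenCV 4.12 (cv2) and the standard library are available. Lean on these libraries where they do the work, as an engineer would, in place of code of your own. Each camera call takes 0.05 s, during which the arm holds its last target. There are 200 camera calls.

## Working session

There is one attempt and no reset: what is moved stays moved. The work goes in short steps, Python scripts to look and compute and a shell command to move; the robot and the scene stay as the last step left them, time stands still between calls to the robot, and variables do not carry over. Pictures are saved under pics/ and viewed, about 8 in all and at most 12, crops included, and the job is handed in when it is done.

```bash
ls; mkdir -p pics; cat > h.py <<'E'
import numpy as np, cv2
from plant import env
from scipy.spatial.transform import Rotation as R
def snap(cam,name):
    c=env.camera(cam); cv2.imwrite(f'pics/{name}.png',c['image'][:,:,::-1]); np.savez(f'pics/{name}.npz',K=c['camera_matrix'],T=c['world_from_camera'],im=c['image']); return c
def load(name):
    d=np.load(f'pics/{name}.npz'); return d
def ray(d,uv):
    v=d['T'][:3,:3]@np.linalg.solve(d['K'],[uv[0],uv[1],1]); return d['T'][:3,3],v/np.linalg.norm(v)
def plane(d,uv,z):
    o,v=ray(d,uv); return o+v*(z-o[2])/v[2]
def tri(*obs):
    A=np.zeros((3,3));b=np.zeros(3)
    rs=[ray(d,uv) for d,uv in obs]
    for o,v in rs:
        P=np.eye(3)-np.outer(v,v);A+=P;b+=P@o
    p=np.linalg.solve(A,b)
    return p,[np.linalg.norm((np.eye(3)-np.outer(v,v))@(p-o)) for o,v in rs]
E
python3 - <<'E'
from h import *
snap('scene','s0');snap('side','d0')
a=cv2.imread('pics/s0.png');b=cv2.imread('pics/d0.png');
o=env.get_obs();print(o['tool_pos'],o['orientation'],o['width'],o['time_s'],env.grip_point_offset)
E
```

```text
pics
[0.19054528 0.6208445  0.23013435] [ 0.23223916  1.55855977 -0.23523621] 0.08526476022804738 0.1 0.0187
```

View pics/s0.png

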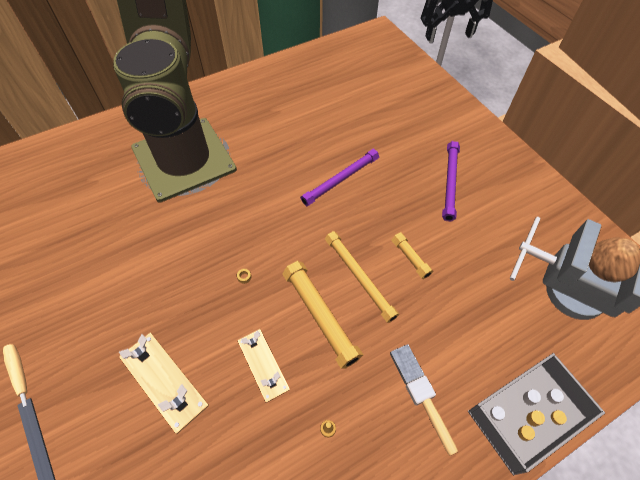

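View pics/d0.png

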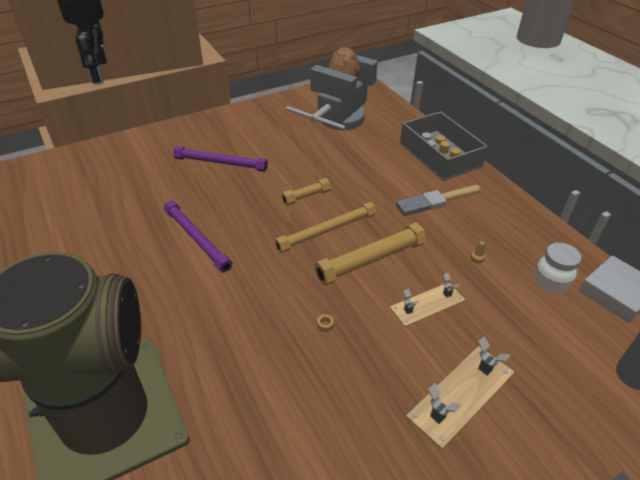

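The scene view shows the slim tube from about (333,239) to (391,315), left of the short tube and right of the thick one. The large board is centred near (163,382) and the small look-alike board near (263,365). In the side view the tube runs (283,243) to (370,211) and the large board is near (461,394).

```bash
python3 - <<'E'
from h import *
S,D=load('s0'),load('d0')
def blobs(d,lo,hi,amin):
    h=cv2.cvtColor(d['im'],cv2.COLOR_RGB2HSV); m=cv2.inRange(h,lo,hi); m=cv2.morphologyEx(m,cv2.MORPH_CLOSE,np.ones((3,3)))
    cs,_=cv2.findContours(m,cv2.RETR_EXTERNAL,cv2.CHAIN_APPROX_NONE)
    return [c[:,0] for c in cs if cv2.contourArea(c)>amin]
def pick(cs,uv): return max(cs,key=lambda c:cv2.pointPolygonTest(c.reshape(-1,1,2).astype(np.float32),uv,True))
h=lambda d,u,v:cv2.cvtColor(d['im'],cv2.COLOR_RGB2HSV)[v,u]
print('hsv tube',h(S,362,277),h(D,326,227),'board',h(S,150,375),h(D,455,400),'table',h(S,250,200),h(D,300,380))
def ends(c):
    c=c.astype(float);m=c.mean(0);u=np.linalg.svd(c-m,full_matrices=False)[2][0]
    if u[0]<0:u=-u
    s=(c-m)@u
    return [c[s<s.min()+3].mean(0),c[s>s.max()-3].mean(0)],cv2.minAreaRect(c.astype(np.float32))
tS=pick(blobs(S,(18,110,90),(30,255,255),150),(362,277));tD=pick(blobs(D,(18,110,70),(30,255,255),150),(326,227))
eS,rS=ends(tS);eD,rD=ends(tD);print(eS,rS,eD,rD)
for i in (0,1):
  print('end',i,tri((S,eS[i]),(D,eD[i])), plane(S,eS[i],.014),plane(D,eD[i],.014))
for d,uv in((S,(150,375)),(D,(455,400))):
  c=pick(blobs(d,(12,30,150),(28,140,255),300),uv); r=cv2.minAreaRect(c);b=cv2.boxPoints(r)
  q=cv2.approxPolyDP(cv2.convexHull(c),6,True)[:,0];print('board',r,q.tolist());print(np.round([plane(d,p,.01) for p in q],4).tolist())
E
python3 - <<'E'
import cv2,numpy as np
from h import *
a=load('s0')['im'][320:440,105:225];b=load('d0')['im'][330:450,400:520]
cv2.imwrite('pics/c0.png',cv2.resize(np.hstack([a,b]),(800,400),interpolation=cv2.INTER_CUBIC)[:,:,::-1])
E
```

```text
hsv tube [ 22 139 239] [ 18 138 152] board [ 22  72 251] [ 18  94 189] table [ 11 150 184] [ 13 128 126]
[array([329.23076923, 234.61538462]), array([393.63636364, 314.63636364])] ((360.37542724609375, 275.1365051269531), (105.05557250976562, 13.168076515197754), 52.39400863647461) [array([278.66666667, 244.5       ]), array([373.30769231, 207.07692308])] ((325.89654541015625, 225.74136352539062), (14.298541069030762, 103.98938751220703), 68.19859313964844)
end 0 (array([0.38877852, 0.19840235, 0.01851878]), [np.float64(0.00024080742098406009), np.float64(0.00024080742098411982)]) [0.38652603 0.19973353 0.014     ] [0.39055247 0.2029819  0.014     ]
end 1 (array([0.61741077, 0.21080477, 0.01946609]), [np.float64(0.003038091964819452), np.float64(0.0030380919648193877)]) [0.61418771 0.2155955  0.014     ] [0.62188948 0.21250512 0.014     ]
board ((163.2933807373047, 382.5552062988281), (96.82947540283203, 43.69683074951172), 51.8427734375) [[150, 332], [207, 403], [176, 433], [119, 357]]
[[0.4057, -0.2187, 0.01], [0.5856, -0.1728, 0.01], [0.6055, -0.2385, 0.01], [0.4245, -0.2855, 0.01]]
board ((460.75006103515625, 394.2500305175781), (48.08325958251953, 106.77310943603516), 45.0) [[513, 371], [443, 446], [406, 415], [478, 346]]
[[0.602, -0.2375, 0.01], [0.4227, -0.2845, 0.01], [0.4034, -0.2192, 0.01], [0.5842, -0.173, 0.01]]
```

View pics/c0.png

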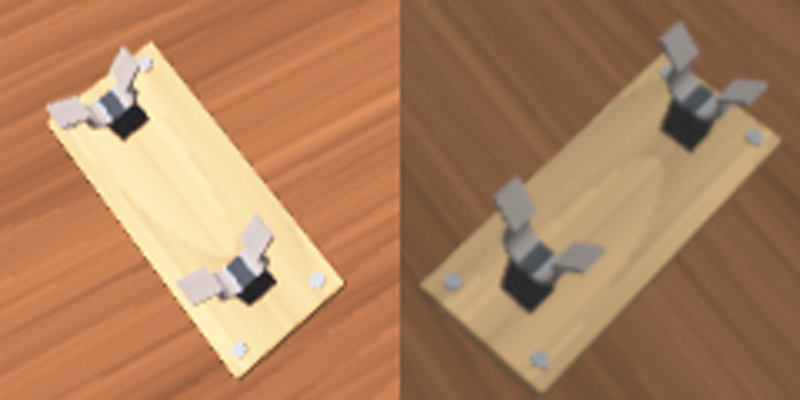

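```bash
cat >> h.py <<'E'
def goal(p,yaw):
    "TCP target p, tool down, tube axis at yaw(deg) (jaws open across it); prints shift/turn in command units"
    o=env.get_obs();R0=R.from_rotvec(o['orientation']);best=None
    for k in (0,180):
        a=np.radians(yaw+k);z=np.array([np.cos(a),np.sin(a),0]);x=np.array([0,0,-1.]);M=R.from_matrix(np.c_[x,np.cross(z,x),z])
        t=(R0.inv()*M).as_rotvec()
        if best is None or np.linalg.norm(t)<np.linalg.norm(best[0]):best=(t,k)
    s=R0.inv().apply(np.array(p)-o['tool_pos'])
    print('turn',np.round(best[0]/(np.pi/2),4),'shift',np.round(s/.08,4),'k',best[1],'mm',np.round(s*1e3,1))
E
python3 - <<'E'
from h import *
o=env.get_obs();print(R.from_rotvec(o['orientation']).as_matrix().round(3))
S,D=load('s0'),load('d0')
for a,b in (((138.9,350.9),(441.1,407.4)),((177.3,401),(489.4,359.1))): print(tri((S,a),(D,b)))
goal((.5035,.205,.20),3.1)
E
```

```text
[[-0.001  0.293  0.956]
 [-0.002  0.956 -0.293]
 [-1.    -0.002 -0.   ]]
(array([ 0.444865  , -0.24394462,  0.03724987]), [np.float64(9.611729972917242e-05), np.float64(9.61172997291158e-05)])
(array([ 0.5650279 , -0.21338058,  0.03795396]), [np.float64(7.989031797370098e-05), np.float64(7.989031797363642e-05)])
turn [-0.224  -0.0003  0.0012] shift [ 0.3834 -3.8208  5.2649] k 0 mm [  30.7 -305.7  421.2]
```

```bash
for i in 1 2 3 4 5; do python3 -m handwheel '[[[0,0,0,0,-0.72,1,1],[0,0,0,0,-0.72,1,1]]]' | tail -c 400; done; python3 - <<'E'
from h import *
goal((.5035,.205,.20),3.1)
E
```

```text
time_s: 0.35
tool_pos: [0.2507, 0.5406, 0.2293]
orientation: [0.231, 1.559, -0.237]
wrist_force: [0.1, -0.1, 0.3]
width: 0.0853
time_s: 0.6
tool_pos: [0.3112, 0.46, 0.2289]
orientation: [0.231, 1.559, -0.238]
wrist_force: [0.5, -0.2, 0.5]
width: 0.0857
time_s: 0.85
tool_pos: [0.3716, 0.3793, 0.2286]
orientation: [0.231, 1.559, -0.24]
wrist_force: [0.3, 0.1, 0.1]
width: 0.0851
time_s: 1.1
tool_pos: [0.4318, 0.2985, 0.2285]
orientation: [0.232, 1.559, -0.241]
wrist_force: [0.7, 0.7, -0.6]
width: 0.0854
time_s: 1.35
tool_pos: [0.4919, 0.2175, 0.2283]
orientation: [0.233, 1.56, -0.243]
wrist_force: [-0.7, 0.4, -0.2]
width: 0.0855
turn [-0.2276 -0.0013  0.0041] shift [ 0.354  -0.104   0.1854] k 0 mm [28.3 -8.3 14.8]
```

```bash
python3 -m handwheel '[[[-0.228,0,0.004,0.35,-0.104,0.185,1],[-0.228,0,0.004,0.35,-0.104,0.185,1],[-0.228,0,0.004,0.35,-0.104,0.185,1],[-0.228,0,0.004,0.35,-0.104,0.185,1]]]'; python3 - <<'E'
from h import *
snap('wrist','w0')
print(load('w0')['T'].round(3))
goal((.5035,.205,.20),3.1)
E
```

```text
time_s: 1.85
tool_pos: [0.5035, 0.2052, 0.2006]
orientation: [-0.041, 1.572, 0.042]
wrist_force: [-0.8, -0.5, -0.9]
width: 0.0852
[[-0.052  0.959  0.278  0.433]
 [ 0.999  0.05   0.014  0.202]
 [-0.001  0.278 -0.961  0.342]
 [ 0.     0.     0.     1.   ]]
turn [-0.0004 -0.0008 -0.0003] shift [ 0.0091 -0.004  -0.0005] k 0 mm [ 0.7 -0.3 -0. ]
```

View pics/w0.png

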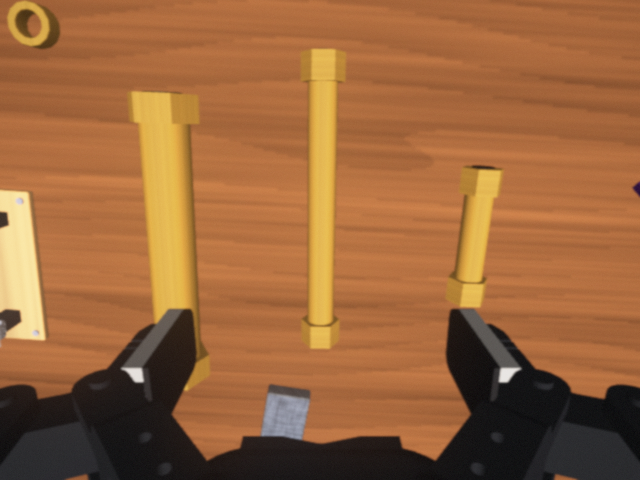

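The wrist view shows the slim tube running vertically from (323,50) to (320,348). The thick tube is left at about x=170 and the short one right at about x=475.

```bash
python3 - <<'E'
from h import *
W,S,D=load('w0'),load('s0'),load('d0')
h=cv2.cvtColor(W['im'],cv2.COLOR_RGB2HSV);m=cv2.inRange(h,(18,110,90),(30,255,255))
n,l,st,ce=cv2.connectedComponentsWithStats(m);k=l[200,322];print(st[k])
mm=l==k
mid=lambda v:np.nonzero(mm[v])[0][[0,-1]]
P=[]
for v in (90,130,170,210,250,290,315):
    a,b=mid(v);P.append(plane(W,((a+b)/2,v),.014));print(v,a,b,P[-1].round(4),np.linalg.norm(plane(W,(a,v),.014)-plane(W,(b+1,v),.014)).round(4))
P=np.array(P);f=np.polyfit(P[:,0],P[:,1],1);print('yaw',np.degrees(np.arctan(f[0])))
# nut/barrel shoulders: width jumps
w=mm.sum(1);r=np.nonzero(w)[0];print('rows',r[0],r[-1],[(int(v),int(w[v])) for v in list(range(r[0],r[0]+38,3))+list(range(r[-1]-36,r[-1]+1,3))])
for name,uv in(('thick',(170,210)),('thick low',(178,300)),('short',(475,235))): print(name,plane(W,uv,.02).round(3))
# triangulate ends
for a,b in (((323,50),0),((320,348),1)):
    e=((329.2,234.6),(393.6,314.6))[b],((278.7,244.5),(373.3,207.1))[b]
    print(tri((W,a),(S,e[0]),(D,e[1])), plane(W,a,.014))
E
```

```text
[ 302   49   43  300 8178]
90 309 336 [0.4155 0.2016 0.014 ] 0.0204
130 310 335 [0.4437 0.2032 0.014 ] 0.0194
170 310 334 [0.4734 0.2044 0.014 ] 0.0192
210 309 333 [0.5048 0.2052 0.014 ] 0.0197
250 309 332 [0.5378 0.2066 0.014 ] 0.0194
290 309 332 [0.5726 0.2084 0.014 ] 0.02
315 308 331 [0.5955 0.2087 0.014 ] 0.0203
yaw 2.260406279194516
rows 49 348 [(49, 24), (52, 39), (55, 43), (58, 43), (61, 42), (64, 41), (67, 41), (70, 39), (73, 41), (76, 41), (79, 41), (82, 27), (85, 27), (312, 23), (315, 24), (318, 24), (321, 25), (324, 27), (327, 35), (330, 35), (333, 35), (336, 31), (339, 33), (342, 28), (345, 23), (348, 6)]
thick [0.51  0.089 0.02 ]
thick low [0.585 0.092 0.02 ]
short [0.517 0.327 0.02 ]
(array([0.38883366, 0.19953122, 0.01752336]), [np.float64(0.0010642659785159252), np.float64(0.0011461503017530976), np.float64(0.0003208317065083309)]) [0.38857557 0.20056268 0.014     ]
(array([0.61863581, 0.21006907, 0.02202021]), [np.float64(0.0030374484853913563), np.float64(0.0032529872026701113), np.float64(0.0038882682307618812)]) [0.62685436 0.21079849 0.014     ]
```

```bash
python3 -m handwheel '[[[0.008,0,0,1,0,0.006,1],[0.008,0,0,1,0,0.006,1]]]'; python3 -m handwheel '[[[0,0,0,1,0,0,1],[0,0,0,1,0,0,1],[0,0,0,1,0,0,1]]]'; python3 - <<'E'
from h import *
goal((.504,.205,.0035),2.4)
E
```

```text
time_s: 2.15
tool_pos: [0.5011, 0.2049, 0.117]
orientation: [-0.033, 1.578, 0.031]
wrist_force: [0.2, -0.8, -0.7]
width: 0.0856
time_s: 2.52
tool_pos: [0.4993, 0.2047, 0.0357]
orientation: [-0.034, 1.582, 0.03]
wrist_force: [-0.6, 0.1, 0.8]
width: 0.0856
turn [-0.0008 -0.0074  0.0014] shift [0.4019 0.0028 0.0638] k 0 mm [32.1  0.2  5.1]
```

```bash
python3 -m handwheel '[[[0,-0.008,0.001,0.402,0.003,0.064,1],[0,-0.008,0.001,0.402,0.003,0.064,1],[0,-0.008,0.001,0.402,0.003,0.064,1],[0,-0.008,0.001,0.402,0.003,0.064,0],[0,-0.008,0.001,0.402,0.003,0.064,0],[0,-0.008,0.001,0.402,0.003,0.064,0],[0,-0.008,0.001,0.402,0.003,0.064,0],[0,-0.008,0.001,0.402,0.003,0.064,0]]]'; python3 -m handwheel '[[[0,0,0,0,0,0,0],[0,0,0,0,0,0,0]]]'; python3 -m handwheel '[[[0,0,0,-1,0,0,0],[0,0,0,-1,0,0,0],[0,0,0,-1,0,0,0]]]'; python3 -m handwheel '[[[0,0,0,-1,0,0,0],[0,0,0,-1,0,0,0],[0,0,0,-1,0,0,0]]]'; python3 - <<'E'
from h import *
snap('wrist','w1')
W=load('w1')
h=cv2.cvtColor(W['im'],cv2.COLOR_RGB2HSV);m=cv2.inRange(h,(18,110,60),(30,255,255))
print(env.get_obs()['moment'])
goal((.505,-.2287,.16),14.4)
E
```

```text
time_s: 3.52
tool_pos: [0.5044, 0.2051, 0.0041]
orientation: [-0.032, 1.569, 0.032]
wrist_force: [0.3, 0.8, 4.5]
width: 0.0199
time_s: 3.78
tool_pos: [0.5044, 0.2051, 0.004]
orientation: [-0.032, 1.569, 0.032]
wrist_force: [-0.9, -0.1, 2.7]
width: 0.0199
time_s: 4.15
tool_pos: [0.505, 0.2054, 0.085]
orientation: [-0.032, 1.566, 0.032]
wrist_force: [-0.1, -0.1, -2.4]
width: 0.02
time_s: 4.53
tool_pos: [0.5049, 0.2054, 0.1648]
orientation: [-0.032, 1.566, 0.032]
wrist_force: [0.1, -0.3, -1.4]
width: 0.0199
[-0.07554767  0.05454993 -0.02200336]
turn [-0.1341  0.001   0.0004] shift [ 0.0403 -5.4187 -0.2053] k 0 mm [   3.2 -433.5  -16.4]
```

View pics/w1.png

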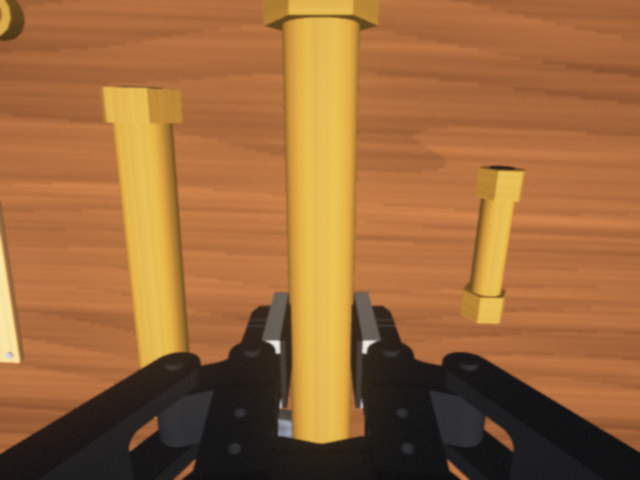

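The tube is held centrally, running from the nut at (322,10) down between the pads at about row 350. The bystanders are undisturbed.

```bash
for i in 1 2 3 4 5; do python3 -m handwheel '[[[0,0,0,0,-1,-0.04,0],[0,0,0,0,-1,-0.04,0],[0,0,0,0,-1,-0.04,0]]]'|sed -n 2,4p; done; python3 - <<'E'
from h import *
goal((.505,-.2287,.16),14.4)
E
```

```text
tool_pos: [0.5026, 0.1241, 0.1605]
orientation: [-0.03, 1.573, 0.03]
wrist_force: [0.2, -0.2, -1.0]
tool_pos: [0.5022, 0.0439, 0.1597]
orientation: [-0.028, 1.574, 0.029]
wrist_force: [0.0, -0.2, -1.6]
tool_pos: [0.5021, -0.0358, 0.1595]
orientation: [-0.027, 1.575, 0.029]
wrist_force: [-0.1, 1.3, -1.5]
tool_pos: [0.5019, -0.1154, 0.1592]
orientation: [-0.025, 1.575, 0.029]
wrist_force: [-0.5, 1.1, -2.1]
tool_pos: [0.5016, -0.1948, 0.1588]
orientation: [-0.023, 1.575, 0.029]
wrist_force: [0.7, 0.5, -0.8]
turn [-0.1387 -0.0025 -0.0028] shift [-0.0171 -0.425   0.0287] k 0 mm [ -1.4 -34.    2.3]
```

```bash
python3 -m handwheel '[[[-0.139,-0.0025,-0.003,0,-0.425,0.029,0],[-0.139,-0.0025,-0.003,0,-0.425,0.029,0],[-0.139,-0.0025,-0.003,0.75,-0.425,0.029,0],[-0.139,-0.0025,-0.003,0.75,-0.425,0.029,0],[-0.139,-0.0025,-0.003,0.75,-0.425,0.029,0]]]'; python3 - <<'E'
from h import *
goal((.505,-.2287,.10),14.4)
ims=[]
for c,n in(('scene','s1'),('side','d1')): ims.append(snap(c,n)['image'])
snap('wrist','w2')
a=ims[0][260:440,80:260];b=ims[1][270:450,380:560]
cv2.imwrite('pics/c1.png',cv2.resize(np.hstack([a,b]),(800,400),interpolation=cv2.INTER_CUBIC)[:,:,::-1])
E
```

```text
time_s: 7.08
tool_pos: [0.5054, -0.2275, 0.0997]
orientation: [-0.199, 1.561, 0.198]
wrist_force: [0.5, -1.3, -1.3]
width: 0.0199
turn [0.0008 0.0005 0.0004] shift [-0.0038 -0.013  -0.0089] k 0 mm [-0.3 -1.  -0.7]
```

View pics/c1.png

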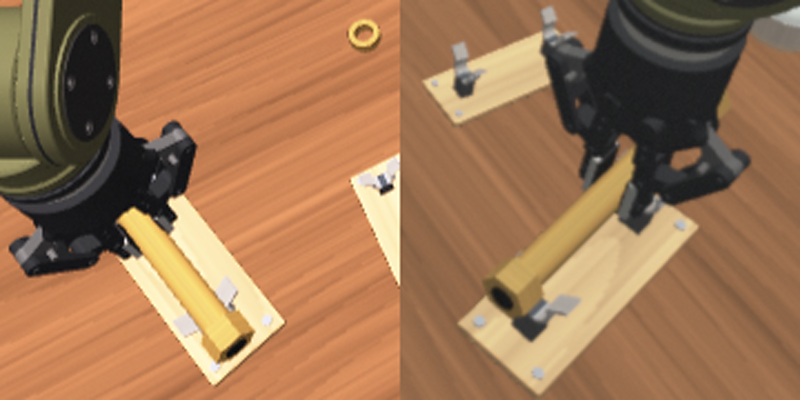

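View pics/w2.png

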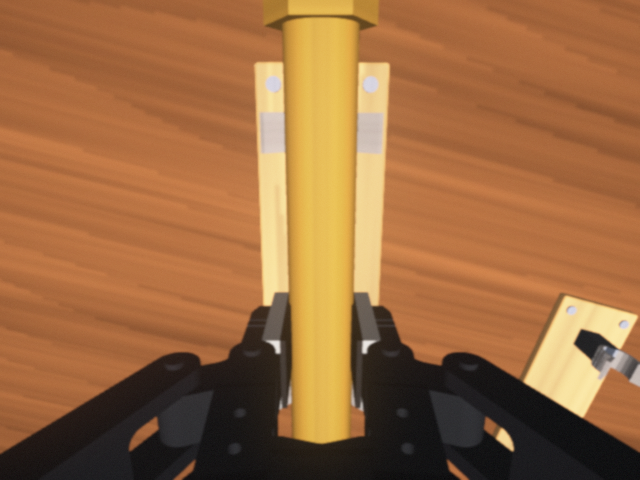

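Wrist view: the clip jaws at x 260–286 and 357–382 (rows 112–153) sit symmetrically about the barrel at 284–358. The board edges at 255 and 388 also centre on the tube, so lateral and yaw alignment are good. Next I check it axially and in height.

```bash
python3 - <<'E'
from h import *
W,S,D=load('w2'),load('s1'),load('d1')
o=env.get_obs();R0=R.from_rotvec(o['orientation'])
ax=R0.as_matrix()[:,2];ay=R0.as_matrix()[:,1]
loc=lambda p:(round(float((p-o['tool_pos'])@ax)*1e3,1),round(float((p-o['tool_pos'])@ay)*1e3,1),round(float(p[2])*1e3,1))
print('ax',ax,'clip tips',[loc(plane(W,(321,r),.070)) for r in(112,153)],'board end',loc(plane(W,(321,63),.010)))
# far end centre of tube, scene crop (236,347)/ side (503,297): hole centres are opposite/same end?
s=(80+236/400*180,260+347/400*180);d=(380+(503-400)/400*180,270+297/400*180)
print('scene far hole z=.11',loc(plane(S,s,.11)),'side hole',loc(plane(D,d,.11)))
for z in(.105,.11,.115): print(z,'shoulder',loc(plane(W,(321,20),z)),'barrel w',[np.linalg.norm(plane(W,(a,r),z)-plane(W,(b,r),z)).round(4) for a,b,r in((283.5,360,40),(288,356,260))])
E
```

```text
ax [0.96835812 0.24954433 0.00319137] clip tips [(-71.5, 0.1, 70.0), (-55.9, 0.1, 70.0)] board end (-95.7, 0.1, 10.0)
scene far hole z=.11 (115.4, 2.0, 110.0) side hole (-114.9, 0.9, 110.0)
0.105 shoulder (-97.2, 0.1, 105.0) barrel w [np.float64(0.0227), np.float64(0.0233)]
0.11 shoulder (-96.2, 0.1, 110.0) barrel w [np.float64(0.0218), np.float64(0.0224)]
0.115 shoulder (-95.2, 0.1, 115.0) barrel w [np.float64(0.021), np.float64(0.0216)]
```

```bash
python3 -m handwheel '[[[0,0,0,0.15,0,0,0],[0,0,0,0.3,0,0,0],[0,0,0,0.42,0,0,0],[0,0,0,0.5,0,0,0],[0,0,0,0.5,0,0,0],[0,0,0,0.5,0,0,0]]]'; python3 - <<'E'
from h import *
goal((.5054,-.2275,.040),14.4)
E
```

```text
time_s: 7.98
tool_pos: [0.5068, -0.229, 0.0615]
orientation: [-0.2, 1.558, 0.195]
wrist_force: [-0.1, 0.7, -1.4]
width: 0.0199
turn [0.0005 0.0022 0.0023] shift [ 0.2692  0.0239 -0.0125] k 0 mm [21.5  1.9 -1. ]
```

```bash
python3 -m handwheel '[[[0.0005,0.002,0.002,0,0.024,-0.012,0],[0.0005,0.002,0.002,0.05,0.024,-0.012,0],[0.0005,0.002,0.002,0.09,0.024,-0.012,0],[0.0005,0.002,0.002,0.09,0.024,-0.012,0]]]'; python3 - <<'E'
from h import *
goal((.5054,-.2275,.040),14.4)
E
```

```text
time_s: 8.48
tool_pos: [0.5058, -0.2281, 0.0546]
orientation: [-0.199, 1.56, 0.196]
wrist_force: [1.0, -2.8, -0.6]
width: 0.0201
turn [-0.0001  0.0007  0.0013] shift [ 0.1822  0.0091 -0.0035] k 0 mm [14.6  0.7 -0.3]
```

Near the jaws now. Pressing down in small steps.

```bash
python3 -m handwheel '[[[0,0.0007,0.001,0.05,0.009,-0.003,0],[0,0.0007,0.001,0.08,0.009,-0.003,0],[0,0.0007,0.001,0.1,0.009,-0.003,0]]]';  python3 -m handwheel '[[[0,0,0,0.03,0,0,0],[0,0,0,0.06,0,0,0],[0,0,0,0.06,0,0,0]]]'; python3 - <<'E'
from h import *
goal((.5054,-.2275,.040),14.4)
E
```

```text
time_s: 8.85
tool_pos: [0.5069, -0.2285, 0.0483]
orientation: [-0.199, 1.559, 0.195]
wrist_force: [1.8, -1.5, 5.7]
width: 0.02
time_s: 9.22
tool_pos: [0.5071, -0.2284, 0.0428]
orientation: [-0.199, 1.558, 0.195]
wrist_force: [2.9, -1.9, -3.4]
width: 0.0197
turn [-0.0002  0.0022  0.0022] shift [ 0.0345  0.0163 -0.0185] k 0 mm [ 2.8  1.3 -1.5]
```

```bash
python3 -m handwheel '[[[0,0,0,0.03,0,0,0],[0,0,0,0.04,0,0,0],[0,0,0,0.04,0,0,0]]]';  python3 -m handwheel '[[[0,0,0,0.02,0,0,0],[0,0,0,0.03,0,0,0],[0,0,0,0.03,0,0,0]]]'; python3 -m handwheel '[[[0,0,0,0.02,0,0,0],[0,0,0,0.03,0,0,0],[0,0,0,0.03,0,0,0]]]'
```

```text
time_s: 9.6
tool_pos: [0.5069, -0.2284, 0.04]
orientation: [-0.199, 1.559, 0.195]
wrist_force: [-1.2, -0.8, 5.2]
width: 0.0198
time_s: 9.98
tool_pos: [0.5069, -0.2285, 0.0398]
orientation: [-0.199, 1.56, 0.196]
wrist_force: [-7.2, 1.3, 16.0]
width: 0.0197
time_s: 10.35
tool_pos: [0.5069, -0.2285, 0.0398]
orientation: [-0.198, 1.562, 0.196]
wrist_force: [-7.4, 1.7, 16.4]
width: 0.0196
```

```bash
python3 -m handwheel '[[[0,0,0,0.03,0,0,0],[0,0,0,0.05,0,0,0],[0,0,0,0.05,0,0,0]]]';  python3 -m handwheel '[[[0,0,0,0,0,0,0.7],[0,0,0,0,0,0,0.7],[0,0,0,0,0,0,0.7],[0,0,0,0,0,0,0.7],[0,0,0,0,0,0,0.7]]]'; python3 -m handwheel '[[[0,0,0,-0.3,0,0,0.7],[0,0,0,-0.6,0,0,0.7],[0,0,0,-1,0,0,0.7],[0,0,0,-1,0,0,0.7]]]';python3 -m handwheel '[[[0,0,0,-1,0,0,0.7],[0,0,0,-1,0,0,0.7],[0,0,0,-1,0,0,0.7]]]'
python3 - <<'E'
from h import *
ims=[snap(c,n)['image'] for c,n in(('scene','s2'),('side','d2'))];snap('wrist','w3')
cv2.imwrite('pics/c2.png',np.vstack([cv2.resize(np.hstack([ims[0][220:460,80:360],ims[1][220:460,340:620]]),(800,343)),]) [:,:,::-1])
E
```

```text
time_s: 10.72
tool_pos: [0.507, -0.2286, 0.0397]
orientation: [-0.197, 1.564, 0.198]
wrist_force: [-11.3, 5.4, 25.6]
width: 0.0201
time_s: 11.35
tool_pos: [0.5067, -0.2284, 0.0393]
orientation: [-0.197, 1.564, 0.198]
wrist_force: [-0.5, -0.2, 0.1]
width: 0.0596
time_s: 11.85
tool_pos: [0.5088, -0.2295, 0.1225]
orientation: [-0.2, 1.559, 0.195]
wrist_force: [1.0, 0.6, -1.2]
width: 0.0601
time_s: 12.22
tool_pos: [0.5094, -0.2298, 0.2035]
orientation: [-0.201, 1.557, 0.193]
wrist_force: [-0.3, -0.2, -0.5]
width: 0.0598
```

View pics/c2.png

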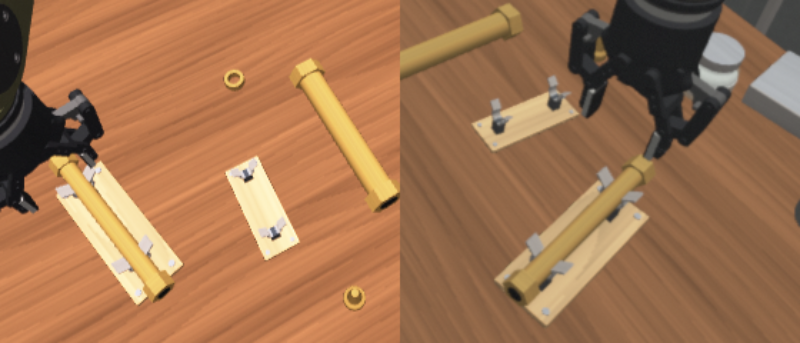

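View pics/w3.png

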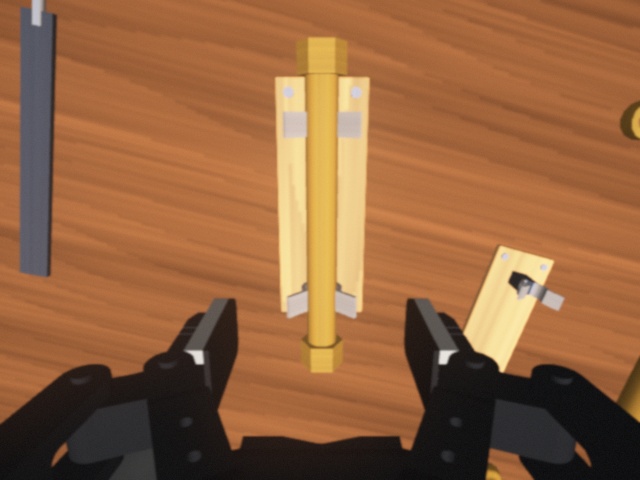

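The tube lies in both clips in all three views, with the gripper clear. The wrist view shows nuts at (322,55) and (321,355), and jaws at rows 112–136 and 285–318 on both sides of the barrel. One height check at both ends before handing in.

```bash
python3 - <<'E'
from h import *
W,S,D=load('w3'),load('s2'),load('d2')
def line(d,seed):
    m=cv2.inRange(cv2.cvtColor(d['im'],cv2.COLOR_RGB2HSV),(18,125,60),(30,255,255));n,l=cv2.connectedComponents(m)
    k=l[seed[1],seed[0]];v,u=np.nonzero(l==k);p=np.c_[u,v].astype(float);c=p.mean(0);a=np.linalg.svd(p-c,full_matrices=False)[2][0];s=(p-c)@a
    r=s.max()-s.min();mid=(s.max()+s.min())/2
    q=[p[abs(s-mid-t*r)<.04*r].mean(0) for t in(-.25,.25)]
    return q
L={n:line(d,sd) for n,d,sd in(('W',W,(322,200)),('S',S,(156,384)),('D',D,(491,361)))}
print(L)
def pn(d,q):
    o,a=ray(d,q[0]);b=ray(d,q[1])[1];n=np.cross(a,b);n/=np.linalg.norm(n);return o,n
for A in (('S','D'),('S','W'),('D','W')):
    P=[pn(dict(W=W,S=S,D=D)[k],L[k]) for k in A]
    dr=np.cross(P[0][1],P[1][1]);
    for t in(-62,0,62):
        x=.505+t/1e3*.968;M=np.array([P[0][1],P[1][1],[1,0,0]]);print(A,t,np.linalg.solve(M,[P[0][1]@P[0][0],P[1][1]@P[1][0],x]).round(4))
e=[plane(W,(322,73),.05),plane(W,(321,337),.05)];print('shoulders',e,np.mean(e,0),np.linalg.norm(e[0]-e[1]))
E
```

```text
{'W': [array([321.90885073, 120.30647292]), array([321.36103152, 287.00573066])], 'S': [array([137.16814159, 351.04424779]), array([175.       , 399.8487395])], 'D': [array([489.66412214, 354.95419847]), array([441.57894737, 402.78947368])]}
('S', 'D') -62 [ 0.445  -0.2448  0.0584]
('S', 'D') 0 [ 0.505  -0.2293  0.0583]
('S', 'D') 62 [ 0.565  -0.2138  0.0582]
('S', 'W') -62 [ 0.445  -0.2446  0.0604]
('S', 'W') 0 [ 0.505  -0.2294  0.0565]
('S', 'W') 62 [ 0.565  -0.2142  0.0525]
('D', 'W') -62 [ 0.445  -0.2446  0.0578]
('D', 'W') 0 [ 0.505  -0.2294  0.0589]
('D', 'W') 62 [ 0.565  -0.2142  0.0599]
shoulders [array([ 0.41438515, -0.25242155,  0.05      ]), array([ 0.59761348, -0.20609573,  0.05      ])] [ 0.50599931 -0.22925864  0.05      ] 0.18899393083883467
```

The two-view axis height (58 mm) is biased: the mask drops the shaded underside, and the same method read about 19 mm for the tube on the table. The shoulder spacing (190 mm expected) gives about 49 mm. I'll check the barrel edges properly at both clips, with a close crop.

```bash
python3 - <<'E'
from h import *
W,S,D=load('w3'),load('s2'),load('d2')
a=S['im'][320:440,110:230];b=D['im'][325:435,410:520]
cv2.imwrite('pics/c3.png',np.hstack([cv2.resize(x,(400,400),interpolation=cv2.INTER_CUBIC) for x in(a,b)])[:,:,::-1])
g=cv2.cvtColor(W['im'],cv2.COLOR_RGB2HSV)
# barrel width per row in wrist view -> depth of the barrel axis at rows near both clips
f=W['K'][0,0];zc=W['T'][2,3]
for rows in(range(85,108),range(140,165),range(255,280)):
    zs=[]
    for v in rows:
        sat=cv2.inRange(g[v:v+1],(17,120,60),(30,255,255))[0];u=np.nonzero(sat[280:365])[0]
        n=len(u);d=W['T'][:3,:3]@np.linalg.solve(W['K'],[321.5,v+.5,1]);dep=.022*f/n;zs.append(zc+d[2]*dep)
    print(rows,n,np.median(zs).round(4))
E
```

```text
range(85, 108) 34 0.0528
range(140, 165) 33 0.0532
range(255, 280) 33 0.0725
```

View pics/c3.png

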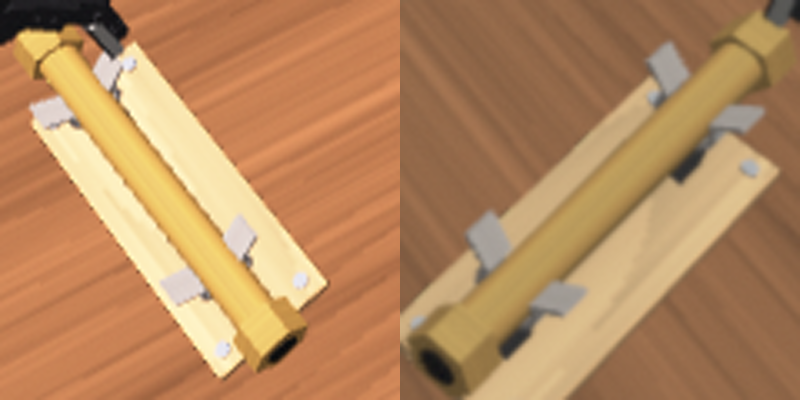

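```bash
python3 - <<'E'
from h import *
W,S,D=load('w3'),load('s2'),load('d2')
c=np.array([.5060,-.2293,0]);a=np.radians(14.2);ax=np.array([np.cos(a),np.sin(a),0]);ay=np.array([-ax[1],ax[0],0])
for n,d,uv in(('far',S,(195.5,424.1)),('near',D,(420.2,425.9))):
    for z in(.044,.05,.056,.062): p=plane(d,uv,z)-c;print(n,z,'axial',round(p@ax*1e3,1),'lat',round(p@ay*1e3,1))
E
```

```text
far 0.044 axial 116.0 lat 1.9
far 0.05 axial 117.7 lat 2.3
far 0.056 axial 119.5 lat 2.7
far 0.062 axial 121.3 lat 3.1
near 0.044 axial -111.9 lat 1.3
near 0.05 axial -114.9 lat -0.1
near 0.056 axial -117.9 lat -1.5
near 0.062 axial -121.0 lat -2.9
```

Both end holes fit an axis height of about 50 mm (length 232.6 mm there, against 242 mm if it were resting unsnapped). That agrees with the shoulder spacing and the hard stop. Handing in.

```bash
python3 -c "
from plant import env
print(env.get_obs()['wrist_force'],env.get_obs()['time_s'],env.close_job())"
```

```text
the job is handed in; nothing more can be done
[ 0.39830864  0.05729871 -0.24093681] 12.375 None
```

The long slim tube is in both clips on the larger board, pressed home and released. I handed the job in at 12.4 s, with the gripper clear above and no force at the wrist. The job gives no verdict, so this rests on my own checks.

**Checks that agree it is seated:**
- **Press:** the tube met resistance, then gave way (5.7 N, then −3.4 N). It then stopped hard at an axis height of about 50 mm and held there under up to 26 N.
- **Height:** the nut-shoulder spacing gave about 49 mm, and the end holes fitted about 50 mm at both ends.
- **Centring:** the tube is within about 1–2 mm along the clips and 1 mm sideways.
- **Bystanders:** I never touched the short and thick tubes, and the views during the move showed nothing shifted.

**Checks that disagreed:** a colour-mask estimate of the axis height from two views read about 58 mm. It also read about 5 mm too high for the tube on the table, because the mask misses the shaded underside. The barrel's apparent width gave 53 mm near one clip and 72 mm near the other, but one pixel there is worth about 9 mm, so I discounted it.

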